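# Press down a plate seal, then hold the plate up on its cam lift

### The job

Take the orange-handled paddle from the blue mat and, with its foot square across the sealed white plate, sweep it with light, steady pressure from the plate's green-marked end to the end beside the cam lever, so that the seal is pressed down all the way along. Stand the paddle back on the blue mat and let go of it; then swing the red-handled cam lever to its highest lift point, where the lever stands straight up, and finish while holding it there, because its spring pulls it back and lowers the plate if it is let go. Leave the jar, bottle, label roll and cup standing about where they are.

Things in the scene. Friction and masses are not known exactly. Their poses are not given: they have to be found in the camera images.
- nest: Grey plate stand, fixed to the table, base 110 (x) x 150 (y) mm. Origin at the table surface under the plate's centre, z up. Its y axis runs along the plate's long side, from the green-marked end (-y; green plaque and green stripe) to the cam lever's end (+y). At the start its place is on the left or on the right of the table and its yaw differs.
- plate: White well plate (4 x 6 blue wells) with a flat sealed top, 82 (x) x 124 (y) x 15 mm, axes as the nest's. Origin at the centre of its underside, 70 mm above the table at rest, so the top face is 85 mm up. It floats on springs: pressed down it gives straight, starting at about 1 N, then 1.2 N per mm, and bottoms after 10 mm (13 N). Only the cam lifts it: 12.7 mm up at the highest lift.
- start_end (a point): point on the plate's top face, 50 mm from the plate's centre towards the green-marked end: the middle of the foot starts the sweep about here (35 mm or more from the centre)
- lever_end (a point): point on the plate's top face, 50 mm from the plate's centre towards the cam lever: the middle of the foot ends the sweep about here (35 mm or more from the centre)
- cam_lever (a joint): Angle of the cam lever in rad. 0: at rest, leaning 1.2 rad from upright towards the nest's -x side; 1.2: straight up, the highest lift; beyond that the plate sinks again, stop at 1.75. A spring (about 0.11 N m at rest, 0.25 N m at the top, 2 to 3 N at the handle) always pulls it back to 0. The lever swings in a plane square to the nest's y axis.
- lever_hinge (a point): point on the lever's turning axis, which is parallel to the nest's y axis; in the nest frame (0, 120, 30) mm, in the plane of the lever. The steel bar from here to the handle is 8 mm thick along the axis.
- cam_handle: Red cross-handle at the lever's free end: cylinder 20 mm in diameter, 36 mm long, lying parallel to the nest's y axis, with free flat ends, so that it can be pinched end to end from above and turns freely on its pin as the lever swings. Origin at its centre, 110 mm from the hinge axis; at rest 70 mm above the table, 140 mm when upright.
- mat: Blue mat fixed to the table, 180 (x) x 150 (y) x 3 mm, origin at the centre of its underside. Left or right, across from the nest.
- paddle: Loose sealing paddle, standing upright on the mat. Grey foot 24 (x) x 70 (y) x 14 mm; on it an orange grip block 18 (x) x 40 (y) mm from 12 to 60 mm above the underside, to be grasped across its 18 mm. Origin at the centre of the underside of the foot. About 0.12 kg. During the sweep its y lies across the plate (nest x).
- jar: Bystander, to be left alone: small jar with a yellow cap, 32 mm across and 45 mm tall, near a corner of the blue mat. Origin at the centre of its underside.
- dropper: Bystander, to be left alone: white dropper bottle, 44 mm across and 100 mm tall, behind the work area. Origin at the centre of its underside.
- label_roll: Bystander, to be left alone: yellow roll of labels lying flat, 72 mm across and 26 mm high, behind the work area. Origin at the centre of its underside.
- tool_cup: Bystander, to be left alone: white plastic cup, 60 mm across and 90 mm tall, back right. Origin at the centre of its underside.
Things that resemble listed ones, but are neither listed nor needed, are in the scene too. Of the things that look like the paddle, the middle-sized one is meant.

How it is judged:
By the outcome, as a careful person would: the job done as asked, in the order asked, and still so for the second after the job is handed in, while the arm keeps its last pose, push and grip.
It also fails if it takes over 66 s, if anything falls off the work surface, if the arm or the gripper's body presses on something with over 40 N, if the wrist force passes 120 N, or if a joint passes its speed limit or range.

### The arm

A 6-joint arm with a two-finger parallel gripper is mounted at the origin on the work surface. World frame = base frame: x ahead of the robot, y to its left, z up, the work surface at z = 0. Lengths are in m, angles in rad, forces in N, time in s.
With the tool pointing down it reaches from about 0.3 to 0.85 m from the base axis. Payload 5.4 kg.
Tool frame: the origin (TCP) lies midway between the tips of the shut fingers; the grasp point (between the pads) lies 19 mm behind it; z points along the fingers, y is the line along which they close (so a half turn about z gives the same grasp; the last joint's range is limited). The gripper opens to 85 mm and grips with 20 to 120 N. Pads are 22 mm wide; open, the fingers measure 114 mm over their backs; the gripper's body (76 mm by 85 mm) begins 54 mm behind the grasp point. The pads swing forward as they close: fully open they stand 13 mm farther back than shut.
Start: joints at [0.908, 0.158, 1.597, -0, 1.386, -0.21], TCP at [0.252, 0.517, 0.231] pointing down, gripper open.
Joint ranges: [-2.91, 2.91], [-0.94, 2.29], [0.18, 2.7], [-1.29, 4.43], [0.17, 2.64], [-3, 3]. Speed limits (rad/s): [2.57, 2.57, 3.14, 3.14, 3.14, 3.14].

### API

Orientations are given as a rotation vector (axis times angle).
In Python, from bench import * gives the robot as it stands.
- The arm moves only by the tool drive_tool, never from a script. Its argument "steps" is a list of rows, each a list of 7 numbers: the shift along the world's x, y, z normalised to -1 to 1, where 1 is 0.05 m, then the turn, a rotation vector about the world's x, y, z normalised to -1 to 1, where 1 is 120 degrees, then the gripper's target within -1 to 1 (fully open at 1, half-way at 0, shut at -1). In form: [[x, y, z, ax, ay, az, claw], ...]. A call has 1 to 5 rows; each row shifts and turns the commanded pose from where the row before left it; what a row does not reach is not made up. A row lasts 1/12 s, in which the tool goes at most 41.7 mm and 7.16 degrees, less where a joint would pass 70% of its speed; a pose out of reach is approached as far as the arm can. A call with a number of a shift or a turn outside -1 to 1 is refused whole. A call with a gripper value outside its range is refused whole. The fingers move at their own pace and stop on an object; "grip_force" is the grip in N (left out, the last holds). Time passes only in rows, so rows that do not move let the fingers close. It gives the time, the measured TCP pose, the force, the opening and the grip force at its end, in the units of the state.
- get_obs(): the state, without advancing time (a new reading comes with each control period).
- read_camera(name): name is "scene" or "top" or "wrist"; returns (picture, depth): 384x512x3 uint8, red, green, blue; 384x512 float32, m along the optical axis (not along the pixel's ray), 0 where there is no reading.
- camera_model(name): a dict with "fx", "fy", "cx", "cy" (pixels), "distortion" ([k1, k2, p1, p2, k3] as OpenCV has them; the pictures are not rectified), "R" (3x3) and "t" (3): a world point X has camera coordinates R X + t; the wrist camera has in their place "hand_eye" (4x4, takes a point from camera to tool coordinates, whose origin is the TCP and whose axes are the flange's). Camera axes: x right, y down, z forward; pixel columns grow to the right and rows downward; lengths in m; the calibration is good to about 2 mm. A picture is of the moment at which its call begins: read the wrist's pose just before it. camera_model takes no time and is no camera call.
- job_done(): hands the job in; it is judged then, once.
Trained networks look in the newest picture that a camera, given by its name, has taken for a name from the list of things; names that differ only in an ending like _2 or _b are one class to them, and where a whole thing is asked for, a point or a joint stands for the part that bears it (a point fixed in the world has none). Each returns a list of dicts, best first, with "score" (0 to 1); they miss things now and then, are a little off and sometimes report something else, mostly with a low value. They report only what shows in the picture. A call takes as long as a camera call. They do not tell look-alikes from the thing itself.
- recognise(name, camera): "location" ([column, row] in pixels, amid what is visible of it).
The state is a dict: "clock": time; "q": joint angles; "joint_vel": joint speeds; "tau": joint torques, N m; "tool_pos": TCP position; "ee_rot": TCP orientation; "force": force on the tool from outside, world axes, zero at the start; "moment": the same for the moment, N m; "gripper_width": finger opening in m; "finger_force": force on a finger pad.
Only numpy, scipy, OpenCV 4.12 (cv2) and the standard library are available. Lean on these libraries where they do the work, as an engineer would, in place of code of your own. Each camera call takes 0.05 s, during which the arm holds its last target. There are 200 camera calls.

## Working session

There is one attempt and no reset: what is moved stays moved. The work goes in short steps, Python scripts to look and compute and a tool call to move; the robot and the scene stay as the last step left them, time stands still between calls to the robot, and variables do not carry over. Pictures are saved under pics/ and viewed, at most 10 in all, crops included, and the job is handed in when it is done.

Besides the shell and the picture viewer there is one more tool, called after ">>>" as a command line: name --pt "numbers of a row" for each row, then --argument value for the rest. drive_tool: Moves the arm, as the interface text tells. Its arguments: {"type":"object","properties":{"steps":{"type":"array"},"grip_force":{"type":"number"}},"required":["steps"]}

```bash
mkdir -p pics
cat > h.py <<'E'
from bench import *
import numpy as np, cv2
def model(n):
    m=camera_model(n); K=np.array([[m['fx'],0,m['cx']],[0,m['fy'],m['cy']],[0,0,1.]])
    return m,K,np.array(m['distortion'],float)
def pose():
    o=get_obs(); R=cv2.Rodrigues(np.array(o['ee_rot'],float))[0]; return R,np.array(o['tool_pos'])
def cloud(n,dep,wp=None):
    m,K,d=model(n); H,W=dep.shape
    u,v=np.meshgrid(np.arange(W),np.arange(H))
    p=cv2.undistortPoints(np.stack([u,v],-1).reshape(-1,1,2).astype(np.float64),K,d).reshape(H,W,2)
    C=np.dstack([p*dep[...,None],dep])
    if n=='wrist':
        he=np.array(m['hand_eye']); R,t=wp
        X=(C@he[:3,:3].T+he[:3,3])@R.T+t
    else: X=(C-np.array(m['t']))@np.array(m['R'])
    X[dep<=0]=np.nan
    return X
E
python3 - <<'E'
from h import *
o=get_obs();print(o)
for n in ['scene','top']:
    p,d=read_camera(n); X=cloud(n,d); np.savez(f'{n}.npz',p=p,X=X)
    cv2.imwrite(f'pics/{n}1.png',cv2.resize(p[...,::-1],(784,588)))
    for k in ['nest','plate','cam_handle','mat','paddle','jar','dropper','label_roll','tool_cup']:
        for r in recognise(k,n)[:4]:
            c,w=r['location']; print(n,k,round(r['score'],2),int(c),int(w),X[int(w),int(c)].round(3))
E
```

```text
{'clock': 0.0, 'q': array([ 9.07908327e-01,  1.59087147e-01,  1.59820383e+00,  2.72490585e-05,
        1.38622246e+00, -2.10092797e-01]), 'joint_vel': array([ 8.10780061e-05,  5.00112891e-04, -5.06224102e-05,  5.82905087e-04,
        3.23743086e-04, -4.42668408e-04]), 'tau': array([ 2.32428047e-04, -3.95989680e+01, -3.31429660e+01, -2.62901231e-04,
        8.32830177e-03,  4.00267510e-06]), 'tool_pos': array([0.2511853 , 0.51657328, 0.23030973]), 'ee_rot': array([-7.05008350e-01, -3.06060554e+00,  2.71577139e-03]), 'force': array([ 0.15732356, -0.34680743, -0.11029042]), 'moment': array([ 0.00459896, -0.0337895 , -0.04710834]), 'finger_force': 0.0, 'gripper_width': 0.08553510053858679}
scene nest 0.6 306 163 [0.587 0.143 0.084]
scene nest 0.24 281 278 [ 0.762 -0.108  0.079]
scene plate 0.76 306 152 [0.561 0.17  0.083]
scene cam_handle 0.52 314 114 [0.474 0.293 0.077]
scene mat 0.95 205 241 [ 0.554 -0.152  0.004]
scene paddle 0.92 171 176 [ 0.375 -0.116  0.053]
scene paddle 0.65 189 224 [ 0.522 -0.166  0.055]
scene paddle 0.59 138 258 [ 0.508 -0.296  0.036]
scene jar 0.64 239 238 [ 0.
[... 199 characters left out ...]
0.339  0.019]
top nest 0.67 146 204 [0.538 0.179 0.087]
top plate 0.91 149 195 [0.557 0.173 0.087]
top plate 0.54 146 201 [0.545 0.18  0.083]
top cam_handle 0.54 94 238 [0.467 0.291 0.077]
top mat 0.7 293 203 [ 0.551 -0.143  0.002]
top mat 0.68 384 133 [ 0.713 -0.365  0.024]
top paddle 0.81 281 286 [ 0.364 -0.103  0.078]
top paddle 0.58 305 221 [ 0.501 -0.161  0.061]
top paddle 0.5 364 227 [ 0.488 -0.296  0.041]
top jar 0.54 268 174 [ 0.61  -0.084  0.048]
top dropper 0.75 270 115 [ 0.741 -0.09   0.069]
top dropper 0.5 384 133 [ 0.713 -0.365  0.024]
top label_roll 0.73 216 114 [ 0.771  0.035 -0.   ]
top tool_cup 0.72 385 134 [ 0.71  -0.366  0.026]
top tool_cup 0.57 150 205 [0.536 0.171 0.084]
```

View pics/top1.png

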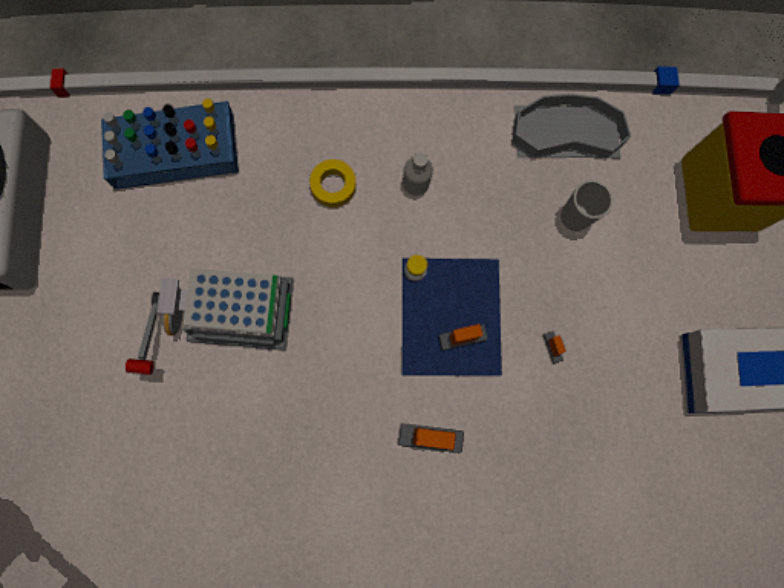

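View pics/scene1.png

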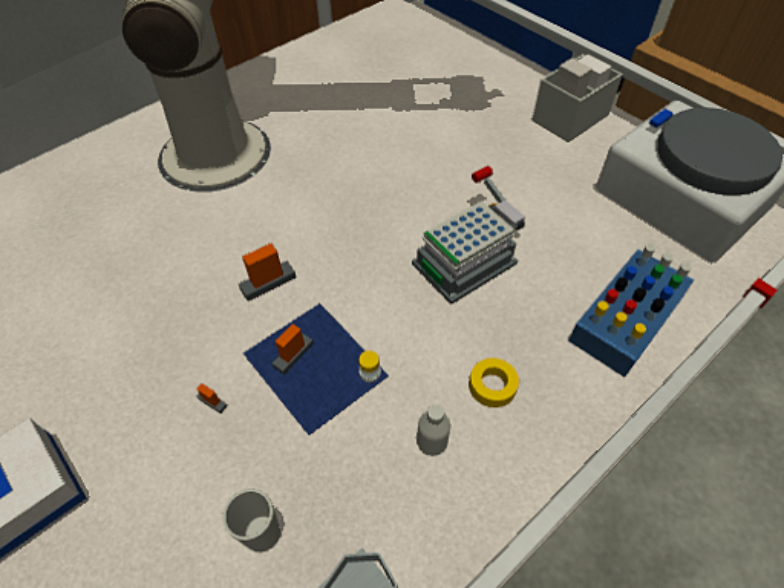

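The top picture shows three orange paddles: a large one at view (432,438), a middle one on the blue mat at (466,335), and a small one at (555,346). I choose the middle one on the mat. The plate is at (232,303) with its green end on the right, the red handle at (139,366) and the jar at (416,266).

```bash
cat > m.py <<'E'
from h import *
def rect(P):
    (c,s,a)=cv2.minAreaRect((P[:,:2]*1000).astype(np.float32)); return np.round(c,1),np.round(s,1),round(a,1)
def masks(p):
    h=cv2.cvtColor(p,cv2.COLOR_RGB2HSV).astype(int); H,S,V=h[...,0],h[...,1],h[...,2]
    return dict(orange=(H>=5)&(H<=14)&(S>170)&(V>90), red=((H<4)|(H>175))&(S>150)&(V>60), green=(H>50)&(H<80)&(S>120))
def near(X,c,r): return np.hypot(X[...,0]-c[0],X[...,1]-c[1])<r
E
python3 - <<'E'
from m import *
for n in ['top','scene']:
    f=np.load(n+'.npz');p,X=f['p'],f['X'];M=masks(p);z=X[...,2]
    for nm,c in [('paddle',(.5,-.16)),('big',(.37,-.11)),('small',(.49,-.296))]:
        P=X[M['orange']&near(X,c,.06)]; zt=np.nanpercentile(P[:,2],90); T=P[P[:,2]>zt-.006]
        print(n,nm,len(P),zt.round(4),rect(T))
    P=X[near(X,(.5,-.16),.07)&(z>.009)&(z<.03)]; print(n,'foot',len(P),rect(P))
    P=X[near(X,(.55,.17),.09)&(z>.078)&(z<.095)]; print(n,'plate',len(P),np.median(P[:,2]).round(4),rect(P))
    P=X[M['red']&near(X,(.47,.29),.06)]; print(n,'handle',len(P),P.mean(0).round(4),P.min(0).round(4),P.max(0).round(4),rect(P))
    P=X[M['green']&near(X,(.55,.11),.1)&(z>.078)]; print(n,'green',P.mean(0).round(4),rect(P))
p=np.load('top.npz')['p'];cv2.imwrite('pics/crop1.png',cv2.resize(p[160:310,70:380,::-1],(775,375),interpolation=cv2.INTER_CUBIC))
E
```

```text
top paddle 144 0.065 (array([ 509.6, -161.1]), array([17.2, 39. ]), 11.6)
top big 278 0.0816 (array([ 363.1, -109.4]), array([52.5, 22.8]), 81.8)
top small 54 0.0418 (array([ 493.5, -298.6]), array([24.4, 11.3]), 14.2)
top foot 158 (array([ 508.8, -160.5]), array([24.1, 70.3]), 11.6)
top plate 2207 0.0844 (array([555.9, 183.1]), array([148.6,  84.6]), 84.1)
top handle 131 [0.4655 0.3001 0.0774] [0.455  0.2822 0.0702] [0.4745 0.319  0.0834] (array([466.2, 300.5]), array([35.5, 18.7]), 83.0)
top green [0.5497 0.1136 0.0847] (array([549.8, 113.4]), array([ 6.5, 80.7]), 84.6)
scene paddle 118 0.065 (array([ 513.2, -161.1]), array([16.9, 38. ]), 9.9)
scene big 152 0.0805 (array([ 366.2, -110. ]), array([51.3, 22.4]), 84.1)
scene small 58 0.0425 (array([ 497.7, -299.7]), array([24.6, 11.3]), 19.1)
scene foot 206 (array([ 513.6, -160.2]), array([22.8, 70.7]), 11.6)
scene plate 1296 0.0844 (array([559.2, 171.7]), array([127.1,  84.4]), 84.3)
scene handle 66 [0.4721 0.2984 0.0763] [0.4595 0.2824 0.0659] [0.4809 0.3175 0.0813] (array([470.6, 300.1]), array([35.1, 20.8]), 86.7)
scene green [0.554  0.1146 0.0846] (array([553.2, 114.6]), array([ 7.6, 80.4]), 85.6)
```

View pics/crop1.png

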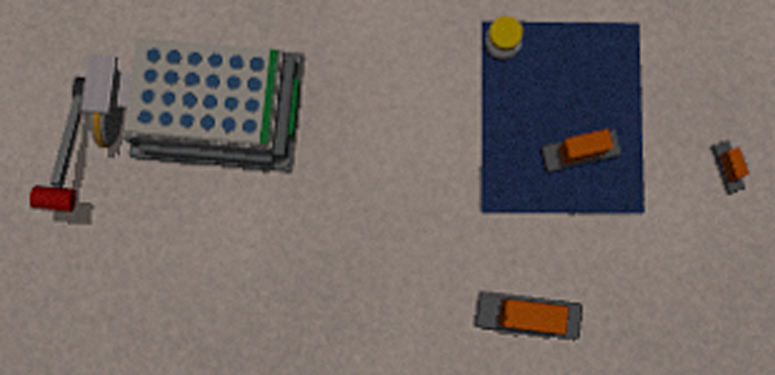

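Crop: the middle paddle is on the mat at about (580,150), with the jar clear of it. The estimates are:
- Paddle: (0.511, -0.161), with its x axis at 11.6°.
- Plate: centre (0.557, 0.172), nest yaw -5.7°.

Moving above the paddle.

>>> drive_tool --pt "0.26 -0.678 0 0 0 -0.0218 1" --pt "0.26 -0.678 0 0 0 -0.0218 1" --pt "0.26 -0.678 0 0 0 -0.0218 1" --pt "0.26 -0.678 0 0 0 -0.0218 1" --pt "0.26 -0.678 0 0 0 -0.0218 1" --grip_force 40

```text
clock: 1.42
tool_pos: [0.3168, 0.3461, 0.2314]
ee_rot: [1.051, 2.96, 0.0]
force: [-0.3, 0.3, 0.7]
gripper_width: 0.0852
finger_force: 0.0
```

>>> drive_tool --pt "0.26 -0.678 0 0 0 -0.0218 1" --pt "0.26 -0.678 0 0 0 -0.0218 1" --pt "0.26 -0.678 0 0 0 -0.0218 1" --pt "0.26 -0.678 0 0 0 -0.0218 1" --pt "0.26 -0.678 0 0 0 -0.0218 1"

```text
clock: 1.83
tool_pos: [0.3819, 0.1764, 0.2316]
ee_rot: [1.382, 2.82, 0.001]
force: [0.6, 0.3, -0.1]
gripper_width: 0.085
finger_force: 0.0
```

>>> drive_tool --pt "0.26 -0.678 0 0 0 -0.0218 1" --pt "0.26 -0.678 0 0 0 -0.0218 1" --pt "0.26 -0.678 0 0 0 -0.0218 1" --pt "0.26 -0.678 0 0 0 -0.0218 1" --pt "0.26 -0.678 0 0 0 -0.0218 1"

```text
clock: 2.25
tool_pos: [0.447, 0.0067, 0.2316]
ee_rot: [1.695, 2.644, 0.001]
force: [0.8, 0.7, 0.4]
gripper_width: 0.0856
finger_force: 0.0
```

>>> drive_tool --pt "0.26 -0.678 0 0 0 -0.0218 1" --pt "0.26 -0.678 0 0 0 -0.0218 1" --pt "0.26 -0.678 0 0 0 -0.0218 1" --pt "0.26 -0.678 0 0 0 -0.0218 1" --pt "0.26 -0.678 0 0 0 -0.0218 1"

```text
clock: 2.67
tool_pos: [0.5119, -0.1629, 0.2313]
ee_rot: [1.986, 2.434, 0.0]
force: [0.6, 0.1, 0.7]
gripper_width: 0.0856
finger_force: 0.0
```

>>> drive_tool --pt "0 0 -0.1 0 0 0 1" --pt "0 0 0 0 0 0 1" --pt "0 0 0 0 0 0 1"

```text
clock: 2.92
tool_pos: [0.5111, -0.1604, 0.2257]
ee_rot: [-1.981, -2.436, -0.0]
force: [0.1, 1.4, 0.3]
gripper_width: 0.085
finger_force: 0.0
```

```bash
cat >> m.py <<'E'
def tooly():
    R,t=pose(); return t.round(4),np.degrees(np.arctan2(R[1,1],R[0,1])).round(2),R[:,2].round(4)
E
python3 - <<'E'
from m import *
wp=pose();print(tooly())
p,d=read_camera('wrist');X=cloud('wrist',d,wp);M=masks(p);z=X[...,2]
cv2.imwrite('pics/w1.png',p[...,::-1])
P=X[M['orange']&near(X,(.51,-.16),.06)];zt=np.nanpercentile(P[:,2],90);T=P[P[:,2]>zt-.006];print(zt,rect(T))
P=X[near(X,(.51,-.16),.06)&(z>.01)&(z<.025)];print(len(P),rect(P))
E
```

```text
(array([ 0.5111, -0.1604,  0.2257]), np.float64(11.75), array([-0.0013,  0.0012, -1.    ]))
0.06307968569204629 (array([ 510.4, -162.5]), array([15.8, 38.2]), 11.5)
484 (array([ 509.9, -163.8]), array([23.7, 70.6]), 12.1)
```

View pics/w1.png

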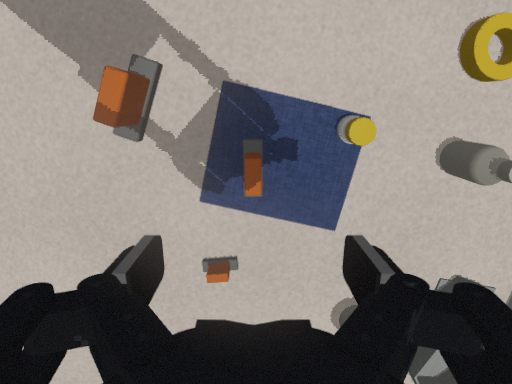

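The wrist view shows the paddle at pixel (253,170), the jar clear at (357,130), and the block's top at z 0.063 as it should be. Descending to grasp.

>>> drive_tool --pt "-0.02 -0.05 -0.8 0 0 0 1" --pt "0 0 -0.8 0 0 0 1" --pt "0 0 -0.8 0 0 0 1" --pt "0 0 -0.7 0 0 0 1" --pt "0 0 -0.5 0 0 0 1"

```text
clock: 3.38
tool_pos: [0.5087, -0.1609, 0.0434]
ee_rot: [-1.978, -2.436, 0.001]
force: [-1.0, -0.1, 0.4]
gripper_width: 0.0854
finger_force: 0.0
```

>>> drive_tool --pt "0 0 -0.3 0 0 0 1" --pt "0 0 -0.1 0 0 0 1" --pt "0 0 0 0 0 0 -1" --pt "0 0 0 0 0 0 -1" --pt "0 0 0 0 0 0 -1"

```text
clock: 3.8
tool_pos: [0.5119, -0.1638, 0.0282]
ee_rot: [1.98, 2.435, 0.001]
force: [0.2, 0.8, 0.3]
gripper_width: 0.0516
finger_force: 0.0
```

>>> drive_tool --pt "0 0 0 0 0 0 -1" --pt "0 0 0 0 0 0 -1" --pt "0 0 0 0 0 0 -1" --pt "0 0 0 0 0 0 -1" --pt "0 0 0 0 0 0 -1"

```text
clock: 4.22
tool_pos: [0.5114, -0.1639, 0.0274]
ee_rot: [1.981, 2.436, 0.0]
force: [-1.3, 0.9, 6.3]
gripper_width: 0.0177
finger_force: 40.4
```

Gripped (opening 17.7 mm). Lifting and carrying it above the plate's green end.

>>> drive_tool --pt "0 0 0.3 0 0 0 -1" --pt "0 0 0.7 0 0 0 -1" --pt "0 0 0.8 0 0 0 -1" --pt "0 0 0.8 0 0 0 -1" --pt "0 0 0.4 0 0 0 -1"

```text
clock: 4.63
tool_pos: [0.5123, -0.1645, 0.1815]
ee_rot: [1.978, 2.432, 0.002]
force: [0.8, -0.2, -0.0]
gripper_width: 0.0172
finger_force: 39.6
```

>>> drive_tool --pt "0.07 0.482 0.05 0 0 0.0504 -1" --pt "0.07 0.482 0.05 0 0 0.0504 -1" --pt "0.07 0.482 0.05 0 0 0.0504 -1" --pt "0.07 0.482 0.05 0 0 0.0504 -1" --pt "0.07 0.482 0.05 0 0 0.0504 -1"

```text
clock: 5.05
tool_pos: [0.5277, -0.0418, 0.1885]
ee_rot: [-1.271, -2.872, 0.0]
force: [-0.1, -0.2, -0.9]
gripper_width: 0.0174
finger_force: 39.4
```

>>> drive_tool --pt "0.07 0.482 0.05 0 0 0.0504 -1" --pt "0.07 0.482 0.05 0 0 0.0504 -1" --pt "0.07 0.482 0.05 0 0 0.0504 -1" --pt "0.07 0.482 0.05 0 0 0.0504 -1" --pt "0.07 0.482 0.05 0 0 0.0504 -1"

```text
clock: 5.47
tool_pos: [0.5452, 0.0787, 0.201]
ee_rot: [-0.478, -3.104, 0.0]
force: [0.5, -0.4, -1.7]
gripper_width: 0.0173
finger_force: 39.4
```

>>> drive_tool --pt "0.07 0.482 0.0 0 0 0.0504 -1" --pt "0.07 0.482 0.0 0 0 0.0504 -1" --pt "0 0 0 0 0 0 -1" --pt "0 0 0 0 0 0 -1" --pt "0 0 0 0 0 0 -1"

```text
clock: 5.88
tool_pos: [0.5522, 0.1253, 0.2008]
ee_rot: [-0.158, -3.137, 0.001]
force: [0.2, -0.0, -2.0]
gripper_width: 0.0175
finger_force: 39.6
```

Run:
```python
from m import *
wp=pose();print(tooly(),get_obs()['force'])
p,d=read_camera('wrist');X=cloud('wrist',d,wp);z=X[...,2];M=masks(p)
cv2.imwrite('pics/w2.png',p[...,::-1])
P=X[near(X,(.557,.172),.085)&(z>.078)&(z<.092)]; print('plate',len(P),np.median(P[:,2]).round(4),rect(P))
P=X[M['green']&near(X,(.55,.11),.1)&(z>.078)]; print('green',len(P),rect(P))
h=M['orange']&(z>.1); P=X[h];print('block',len(P),rect(P))
P=X[near(X,(.553,.125),.06)&(z>.14)&(z<.225)&~h];print('n',len(P),np.nanpercentile(P,[5,50,95],0))
p,d=read_camera('top');X=cloud('top',d);z=X[...,2]
h=masks(p)['orange']&(z>.1);P=X[h];print('topblock',len(P),rect(P) if len(P)>3 else '')
p,d=read_camera('scene');X=cloud('scene',d);z=X[...,2]
cv2.imwrite('pics/s2.png',cv2.resize(p[60:260,190:430,::-1],(720,600)))
```

```text
(array([0.5522, 0.1253, 0.2008]), np.float64(84.24), array([-9.e-04, -6.e-04, -1.e+00])) [ 2.41233637e-01 -3.80218980e-04 -1.98636572e+00]
plate 9941 0.0842 (array([556.8, 170.4]), array([124.7,  82.6]), 84.6)
green 19 (array([537.2, 125.4]), array([112.9,   9.8]), 85.9)
block 4008 (array([550.4, 125. ]), array([17.3, 39.8]), 84.3)
n 3114 [[0.51660475 0.10788845 0.18765548]
 [0.53068553 0.12636653 0.19054014]
 [0.54702656 0.14301059 0.22286092]]
topblock 0
```

View pics/s2.png

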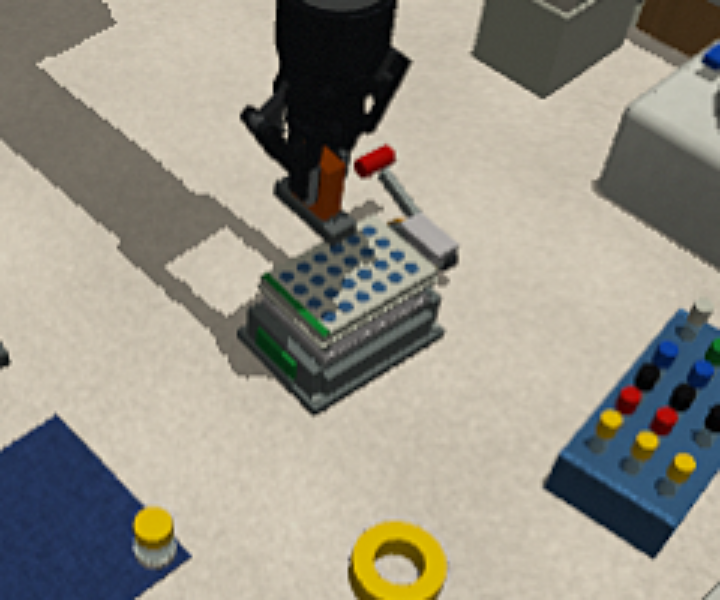

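View pics/w2.png

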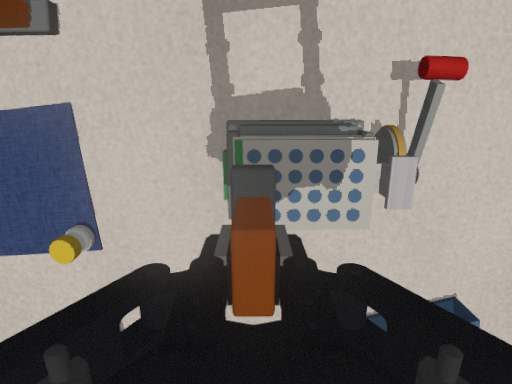

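The foot hangs square (84.3° against the plate's 84.5°) over the green end, about 46 mm from the centre. The wrist view shows it at (253,240) on the plate, and the scene view shows the paddle upright. Lowering it.

>>> drive_tool --pt "0 -0.04 -0.5 0 0 0 -1" --pt "0 0 -0.6 0 0 0 -1" --pt "0 0 -0.4 0 0 0 -1" --pt "0 0 -0.23 0 0 0 -1" --pt "0 0 0 0 0 0 -1"

```text
clock: 6.45
tool_pos: [0.5504, 0.123, 0.1118]
ee_rot: [-0.158, -3.132, 0.001]
force: [-0.5, 0.7, -1.4]
gripper_width: 0.0174
finger_force: 39.5
```

>>> drive_tool --pt "0 0 -0.05 0 0 0 -1" --pt "0 0 -0.04 0 0 0 -1" --pt "0 0 -0.03 0 0 0 -1" --pt "0 0 0 0 0 0 -1" --pt "0 0 0 0 0 0 -1"

```text
clock: 6.87
tool_pos: [0.5531, 0.1238, 0.1097]
ee_rot: [0.156, 3.136, 0.0]
force: [0.2, -0.8, -0.9]
gripper_width: 0.0176
finger_force: 39.5
```

>>> drive_tool --pt "0 0 -0.03 0 0 0 -1" --pt "0 0 0 0 0 0 -1" --pt "0 0 0 0 0 0 -1"

```text
clock: 7.12
tool_pos: [0.5532, 0.1238, 0.108]
ee_rot: [0.156, 3.136, 0.0]
force: [0.0, 0.0, 1.7]
gripper_width: 0.0175
finger_force: 39.9
```

>>> drive_tool --pt "0 0 -0.03 0 0 0 -1" --pt "0 0 0 0 0 0 -1" --pt "0 0 0 0 0 0 -1"

```text
clock: 7.37
tool_pos: [0.5532, 0.1238, 0.1064]
ee_rot: [0.156, 3.136, 0.0]
force: [0.3, -0.1, 3.5]
gripper_width: 0.0175
finger_force: 40.2
```

Run:
```python
from m import *
for i in range(3):
    o=get_obs();print(tooly(),o['force'].round(2),o['clock']); read_camera('wrist')
```

```text
(array([0.5532, 0.1238, 0.1064]), np.float64(84.31), array([ 1.5e-03,  1.0e-04, -1.0e+00])) [ 0.29 -0.1   3.5 ] 7.3667
(array([0.5532, 0.1238, 0.1063]), np.float64(84.31), array([ 1.4e-03,  1.0e-04, -1.0e+00])) [1.03 0.33 2.8 ] 7.4167
(array([0.5532, 0.1237, 0.1063]), np.float64(84.31), array([ 1.5e-03,  1.0e-04, -1.0e+00])) [1.06 0.37 3.18] 7.4667
```

The contact force is about 4.8 N (3.2 N read plus the paddle's weight), which is light. Sweeping.

>>> drive_tool --pt "0.0063 0.0645 0 0 0 0 -1" --pt "0.0063 0.0645 0 0 0 0 -1" --pt "0.0063 0.0645 0 0 0 0 -1" --pt "0.0063 0.0645 0 0 0 0 -1" --pt "0.0063 0.0645 0 0 0 0 -1"

```text
clock: 7.93
tool_pos: [0.5541, 0.1402, 0.1058]
ee_rot: [-0.156, -3.137, 0.0]
force: [-0.5, -1.6, 3.7]
gripper_width: 0.0172
finger_force: 40.3
```

>>> drive_tool --pt "0.0063 0.0645 0 0 0 0 -1" --pt "0.0063 0.0645 0 0 0 0 -1" --pt "0.0063 0.0645 0 0 0 0 -1" --pt "0.0063 0.0645 0 0 0 0 -1" --pt "0.0063 0.0645 0 0 0 0 -1"

```text
clock: 8.35
tool_pos: [0.5557, 0.1563, 0.1058]
ee_rot: [-0.156, -3.138, 0.0]
force: [-0.3, -2.7, 4.0]
gripper_width: 0.0173
finger_force: 40.3
```

>>> drive_tool --pt "0.0063 0.0645 0 0 0 0 -1" --pt "0.0063 0.0645 0 0 0 0 -1" --pt "0.0063 0.0645 0 0 0 0 -1" --pt "0.0063 0.0645 0 0 0 0 -1" --pt "0.0063 0.0645 0 0 0 0 -1"

```text
clock: 8.77
tool_pos: [0.5573, 0.1724, 0.1058]
ee_rot: [-0.156, -3.138, 0.0]
force: [-0.4, -2.9, 4.5]
gripper_width: 0.0173
finger_force: 40.3
```

>>> drive_tool --pt "0.0063 0.0645 0 0 0 0 -1" --pt "0.0063 0.0645 0 0 0 0 -1" --pt "0.0063 0.0645 0 0 0 0 -1" --pt "0.0063 0.0645 0 0 0 0 -1" --pt "0.0063 0.0645 0 0 0 0 -1"

```text
clock: 9.18
tool_pos: [0.5589, 0.1886, 0.1058]
ee_rot: [-0.156, -3.138, 0.0]
force: [0.1, -2.6, 3.4]
gripper_width: 0.0175
finger_force: 40.3
```

>>> drive_tool --pt "0.0063 0.0645 0 0 0 0 -1" --pt "0.0063 0.0645 0 0 0 0 -1" --pt "0.0063 0.0645 0 0 0 0 -1" --pt "0.0063 0.0645 0 0 0 0 -1" --pt "0.0063 0.0645 0 0 0 0 -1"

```text
clock: 9.6
tool_pos: [0.5604, 0.2047, 0.1058]
ee_rot: [-0.156, -3.138, 0.0]
force: [-0.6, -2.0, 4.6]
gripper_width: 0.0173
finger_force: 40.3
```

>>> drive_tool --pt "0.0063 0.0645 0 0 0 0 -1" --pt "0.0063 0.0645 0 0 0 0 -1" --pt "0.0063 0.0645 0 0 0 0 -1" --pt "0.0063 0.0645 0 0 0 0 -1" --pt "0 0 0 0 0 0 -1"

```text
clock: 10.02
tool_pos: [0.5617, 0.2181, 0.1058]
ee_rot: [0.155, 3.138, 0.001]
force: [0.8, -0.5, 3.6]
gripper_width: 0.0177
finger_force: 40.3
```

Run:
```python
from m import *
o=get_obs();print(tooly(),o['force'].round(2),o['clock'])
t=np.array(o['tool_pos'])[:2]-[.557,.171];a=np.radians(84.4);print('along',t@[np.cos(a),np.sin(a)])
p,d=read_camera('scene');X=cloud('scene',d);z=X[...,2];h=masks(p)['orange']&(z>.09);P=X[h];print(len(P),np.nanmean(P,0),rect(P))
cv2.imwrite('pics/s3.png',cv2.resize(p[60:260,190:430,::-1],(720,600)))
```

```text
(array([0.5617, 0.2181, 0.1058]), np.float64(84.34), array([ 2.e-04,  7.e-04, -1.e+00])) [ 0.82 -0.47  3.59] 10.0167
along 0.04733881606167929
28 [0.57442277 0.21939078 0.14096116] (array([571.6, 218.5]), array([15.1, 19.1]), 85.7)
```

View pics/s3.png

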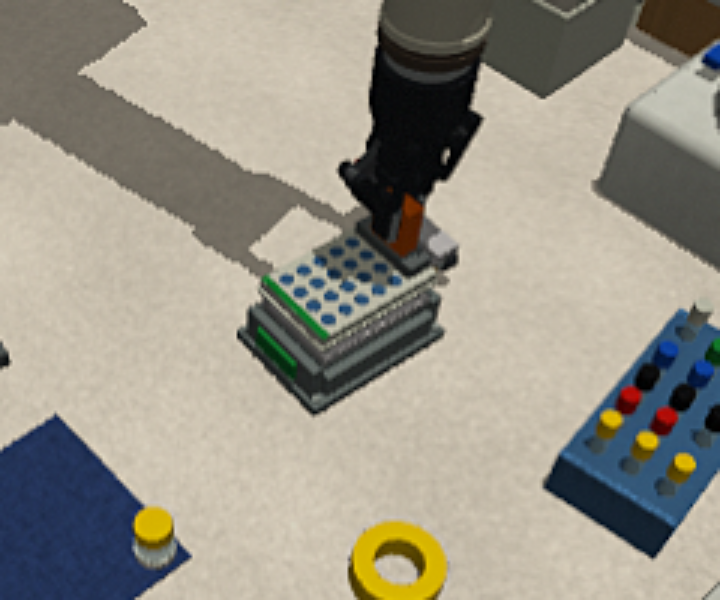

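The foot is square across the lever end at about view (400,240), 47 mm past the centre, and the force stayed steady throughout. Lifting and returning to the mat.

>>> drive_tool --pt "0 0 0.2 0 0 0 -1" --pt "0 0 0.5 0 0 0 -1" --pt "0 0 0.7 0 0 0 -1" --pt "0 0 0.5 0 0 0 -1" --pt "0 0 0 0 0 0 -1"

```text
clock: 10.48
tool_pos: [0.5646, 0.2181, 0.2075]
ee_rot: [0.155, 3.128, 0.004]
force: [1.4, 0.2, -0.4]
gripper_width: 0.0173
finger_force: 39.6
```

>>> drive_tool --pt "-0.084 -0.637 0 0 0 -0.0504 -1" --pt "-0.084 -0.637 0 0 0 -0.0504 -1" --pt "-0.084 -0.637 0 0 0 -0.0504 -1" --pt "-0.084 -0.637 0 0 0 -0.0504 -1" --pt "-0.084 -0.637 0 0 0 -0.0504 -1"

```text
clock: 10.9
tool_pos: [0.5393, 0.057, 0.1997]
ee_rot: [-0.975, -2.984, -0.0]
force: [0.6, -0.4, -1.1]
gripper_width: 0.0175
finger_force: 39.7
```

>>> drive_tool --pt "-0.084 -0.637 0 0 0 -0.0504 -1" --pt "-0.084 -0.637 0 0 0 -0.0504 -1" --pt "-0.084 -0.637 0 0 0 -0.0504 -1" --pt "-0.084 -0.637 0 0 0 -0.0504 -1" --pt "-0.084 -0.637 0 0 0 -0.0504 -1"

```text
clock: 11.32
tool_pos: [0.5184, -0.1022, 0.1998]
ee_rot: [-1.721, -2.626, -0.0]
force: [0.9, -0.6, -0.6]
gripper_width: 0.0174
finger_force: 39.7
```

>>> drive_tool --pt "-0.084 -0.637 0 0 0 -0.0504 -1" --pt "-0.084 -0.637 0 0 0 -0.0504 -1" --pt "0 0 0 0 0 0 -1" --pt "0 0 0 0 0 0 -1" --pt "0 0 0 0 0 0 -1"

```text
clock: 11.73
tool_pos: [0.5108, -0.1641, 0.2]
ee_rot: [-1.981, -2.436, -0.001]
force: [0.4, 0.8, -1.6]
gripper_width: 0.0176
finger_force: 39.7
```

```bash
python3 -c "
from m import *
print(tooly(),get_obs()['force'])"
```

```text
(array([ 0.5108, -0.1641,  0.2   ]), np.float64(11.77), array([-0.0014,  0.0018, -1.    ])) [ 0.36029334  0.75286187 -1.58550799]
```

>>> drive_tool --pt "0 0 -0.5 0 0 0 -1" --pt "0 0 -0.8 0 0 0 -1" --pt "0 0 -0.8 0 0 0 -1" --pt "0 0 -0.7 0 0 0 -1" --pt "0 0 -0.4 0 0 0 -1"

```text
clock: 12.15
tool_pos: [0.5085, -0.1615, 0.0361]
ee_rot: [-1.975, -2.434, 0.001]
force: [-1.0, 0.2, -1.2]
gripper_width: 0.0173
finger_force: 39.6
```

>>> drive_tool --pt "0 0 -0.15 0 0 0 -1" --pt "0 0 -0.06 0 0 0 -1" --pt "0 0 -0.04 0 0 0 -1" --pt "0 0 0 0 0 0 -1" --pt "0 0 0 0 0 0 -1"

```text
clock: 12.57
tool_pos: [0.5127, -0.1655, 0.0302]
ee_rot: [1.98, 2.435, 0.001]
force: [0.1, 0.5, -2.3]
gripper_width: 0.0178
finger_force: 39.6
```

>>> drive_tool --pt "0 0 -0.03 0 0 0 -1" --pt "0 0 -0.02 0 0 0 -1" --pt "0 0 0 0 0 0 -1" --pt "0 0 0 0 0 0 -1"

```text
clock: 12.9
tool_pos: [0.5124, -0.1656, 0.0275]
ee_rot: [1.981, 2.435, 0.001]
force: [-1.2, 0.5, 5.0]
gripper_width: 0.0176
finger_force: 40.5
```

On the mat. Releasing and rising.

>>> drive_tool --pt "0 0 0.0 0 0 0 1" --pt "0 0 0 0 0 0 1" --pt "0 0 0 0 0 0 1" --pt "0 0 0 0 0 0 1" --pt "0 0 0 0 0 0 1"

```text
clock: 13.32
tool_pos: [0.5112, -0.1649, 0.0257]
ee_rot: [-1.983, -2.437, 0.0]
force: [-0.9, 0.1, 0.3]
gripper_width: 0.0769
finger_force: 0.0
```

>>> drive_tool --pt "0 0 0.2 0 0 0 1" --pt "0 0 0.6 0 0 0 1" --pt "0 0 0.8 0 0 0 1" --pt "0 0 0.8 0 0 0 1" --pt "0 0 0.8 0 0 0 1"

```text
clock: 13.73
tool_pos: [0.5109, -0.1647, 0.1882]
ee_rot: [-1.983, -2.437, 0.0]
force: [0.4, -0.6, -0.2]
gripper_width: 0.0854
finger_force: 0.0
```

>>> drive_tool --pt "0 0 0.6 0 0 0 1" --pt "0 0 0 0 0 0 1" --pt "0 0 0 0 0 0 1"

```text
clock: 13.98
tool_pos: [0.5126, -0.1657, 0.2189]
ee_rot: [1.979, 2.432, 0.001]
force: [0.5, 0.6, -0.8]
gripper_width: 0.0852
finger_force: 0.0
```

Run:
```python
from m import *
wp=pose();print(tooly())
p,d=read_camera('wrist');X=cloud('wrist',d,wp);z=X[...,2];M=masks(p)
P=X[M['orange']&near(X,(.511,-.164),.06)];zt=np.nanpercentile(P[:,2],90);print(zt,rect(P[P[:,2]>zt-.006]))
P=X[near(X,(.51,-.16),.06)&(z>.01)&(z<.025)];print(len(P),rect(P))
for n in ['top','scene']:
    p,d=read_camera(n);X=cloud(n,d);z=X[...,2];M=masks(p)
    P=X[M['red']&near(X,(.47,.30),.06)&(z>.05)]; print(n,'handle',len(P),P.mean(0).round(4),rect(P))
    P=X[near(X,(.557,.171),.085)&(z>.07)&(z<.098)]; print('plate',np.median(P[:,2]))
```

```text
(array([ 0.5126, -0.1657,  0.2189]), np.float64(11.74), array([ 0.005, -0.003, -1.   ]))
0.06310301437276758 (array([ 511.6, -164.5]), array([16.2, 38.3]), 12.0)
435 (array([ 511.7, -165. ]), array([23.2, 68.7]), 11.1)
top handle 132 [0.4656 0.3    0.0775] (array([466.4, 300.3]), array([34.6, 18.6]), 82.0)
plate 0.08436261641597936
scene handle 70 [0.4718 0.2976 0.076 ] (array([469.5, 299.5]), array([34.5, 20.2]), 80.1)
plate 0.08428768713456466
```

The paddle stands on the mat with its top at 0.063, and it is released. Moving above the red handle.

>>> drive_tool --pt "-0.069 0.715 0 0 0 0.0465 1" --pt "-0.069 0.715 0 0 0 0.0465 1" --pt "-0.069 0.715 0 0 0 0.0465 1" --pt "-0.069 0.715 0 0 0 0.0465 1" --pt "-0.069 0.715 0 0 0 0.0465 1"

```text
clock: 14.55
tool_pos: [0.4924, 0.0155, 0.2138]
ee_rot: [-1.329, -2.842, 0.001]
force: [1.4, 0.3, -0.1]
gripper_width: 0.0854
finger_force: 0.0
```

>>> drive_tool --pt "-0.069 0.715 0 0 0 0.0465 1" --pt "-0.069 0.715 0 0 0 0.0465 1" --pt "-0.069 0.715 0 0 0 0.0465 1" --pt "-0.069 0.715 0 0 0 0.0465 1" --pt "-0.069 0.715 0 0 0 0.0465 1"

```text
clock: 14.97
tool_pos: [0.4751, 0.1941, 0.2138]
ee_rot: [-0.604, -3.079, 0.002]
force: [0.4, -0.3, 0.6]
gripper_width: 0.0851
finger_force: 0.0
```

>>> drive_tool --pt "-0.069 0.715 0 0 0 0.0465 1" --pt "-0.069 0.715 0 0 0 0.0465 1" --pt "-0.069 0.715 0 0 0 0.0465 1" --pt "0 0 0 0 0 0 1" --pt "0 0 0 0 0 0 1"

```text
clock: 15.38
tool_pos: [0.4648, 0.3009, 0.2136]
ee_rot: [-0.152, -3.134, 0.003]
force: [-0.5, 0.2, 0.6]
gripper_width: 0.0856
finger_force: 0.0
```

>>> drive_tool --pt "0 0 0 0 0 0 1" --pt "0 0 0 0 0 0 1"

```text
clock: 15.55
tool_pos: [0.4662, 0.2987, 0.2147]
ee_rot: [-0.159, -3.136, 0.002]
force: [0.7, 0.2, 0.5]
gripper_width: 0.0856
finger_force: 0.0
```

Run:
```python
from m import *
wp=pose();print(tooly())
p,d=read_camera('wrist');X=cloud('wrist',d,wp);z=X[...,2];M=masks(p)
cv2.imwrite('pics/w3.png',p[...,::-1])
P=X[M['red']&near(X,(.467,.30),.05)&(z>.05)]; print('handle',len(P),P.mean(0).round(4),np.nanmax(P[:,2]),rect(P))
T=P[P[:,2]>np.nanmax(P[:,2])-.004];print('crest',rect(T),T.mean(0))
P=X[near(X,(.557,.171),.085)&(z>.078)&(z<.092)]; print('plate',np.median(P[:,2]),rect(P))
```

```text
(array([0.4662, 0.2987, 0.2147]), np.float64(84.18), array([-0.0018, -0.001 , -1.    ]))
handle 226 [0.4635 0.3015 0.0773] 0.08020897099995675 (array([464.1, 300. ]), array([32.5, 14. ]), 82.8)
crest (array([465.4, 300. ]), array([32.2, 11.8]), 84.3) [0.46456605 0.30142352 0.07803595]
plate 0.08398865908063372 (array([556.6, 170.1]), array([125. ,  84.5]), 84.6)
```

View pics/w3.png

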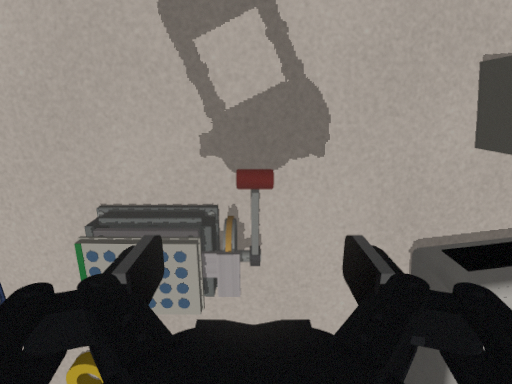

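The handle is at pixel (255,179), position (0.466, 0.300) with its crest at z 0.080, as expected. Descending to pinch it end to end.

>>> drive_tool --pt "0 0.03 -0.6 0 0 0 1" --pt "0 0 -0.8 0 0 0 1" --pt "0 0 -0.8 0 0 0 1" --pt "0 0 -0.6 0 0 0 1" --pt "0 0 -0.3 0 0 0 1"

```text
clock: 16.02
tool_pos: [0.4636, 0.2989, 0.056]
ee_rot: [-0.16, -3.131, 0.005]
force: [-0.7, -0.0, -0.2]
gripper_width: 0.0853
finger_force: 0.0
```

>>> drive_tool --pt "0 0 -0.17 0 0 0 1" --pt "0 0 0 0 0 0 1" --pt "0 0 0 0 0 0 -1" --pt "0 0 0 0 0 0 -1" --pt "0 0 0 0 0 0 -1" --grip_force 40

```text
clock: 16.43
tool_pos: [0.468, 0.3017, 0.0543]
ee_rot: [0.157, 3.134, 0.002]
force: [-0.2, -0.3, -0.2]
gripper_width: 0.0516
finger_force: 0.0
```

>>> drive_tool --pt "0 0 0 0 0 0 -1" --pt "0 0 0 0 0 0 -1" --pt "0 0 0 0 0 0 -1" --pt "0 0 0 0 0 0 -1"

```text
clock: 16.77
tool_pos: [0.4671, 0.3002, 0.0537]
ee_rot: [0.155, 3.137, -0.004]
force: [-2.1, -5.6, 7.1]
gripper_width: 0.0351
finger_force: 44.5
```

Run:
```python
from m import *
o=get_obs();print(tooly(),o['force'].round(2),o['gripper_width'],o['finger_force'])
ex=np.array([np.cos(np.radians(-5.5)),np.sin(np.radians(-5.5))])
# arc deltas in 12 rows, units of 50 mm
a=np.linspace(1.2,0,13); s=-.11*np.sin(a); z=.11*np.cos(a)
D=np.c_[np.outer(np.diff(s),ex),np.diff(z)]/.05; print(D.round(3).tolist())
```

```text
(array([0.4671, 0.3002, 0.0537]), np.float64(84.33), array([ 9.0e-04, -2.5e-03, -1.0e+00])) [-2.08 -5.57  7.11] 0.035080785112362185 44.519060254096985
[[0.089, -0.009, 0.201], [0.109, -0.01, 0.191], [0.127, -0.012, 0.179], [0.144, -0.014, 0.165], [0.16, -0.015, 0.15], [0.174, -0.017, 0.133], [0.187, -0.018, 0.115], [0.197, -0.019, 0.096], [0.206, -0.02, 0.075], [0.212, -0.02, 0.054], [0.216, -0.021, 0.033], [0.219, -0.021, 0.011]]
```

Pinched at 35 mm. Swinging along the arc.

>>> drive_tool --pt "0.09 -0.02 0.2 0 0 0 -1" --pt "0.11 -0.015 0.19 0 0 0 -1" --pt "0.127 -0.012 0.18 0 0 0 -1" --pt "0.144 -0.014 0.165 0 0 0 -1"

```text
clock: 17.1
tool_pos: [0.4895, 0.2979, 0.09]
ee_rot: [-0.156, -3.135, 0.002]
force: [-3.6, -3.2, -1.0]
gripper_width: 0.0355
finger_force: 43.7
```

>>> drive_tool --pt "0.16 -0.015 0.15 0 0 0 -1" --pt "0.174 -0.017 0.133 0 0 0 -1" --pt "0.187 -0.018 0.115 0 0 0 -1" --pt "0.197 -0.019 0.096 0 0 0 -1" --pt "0 0 0 0 0 0 -1"

```text
clock: 17.52
tool_pos: [0.5284, 0.2942, 0.1167]
ee_rot: [0.157, 3.135, -0.001]
force: [-4.9, -5.5, 7.2]
gripper_width: 0.0349
finger_force: 44.6
```

>>> drive_tool --pt "0.206 -0.02 0.075 0 0 0 -1" --pt "0.212 -0.02 0.054 0 0 0 -1" --pt "0.216 -0.021 0.033 0 0 0 -1" --pt "0.219 -0.021 0.011 0 0 0 -1" --pt "0 0 0 0 0 0 -1"

```text
clock: 17.93
tool_pos: [0.5713, 0.2899, 0.1247]
ee_rot: [0.158, 3.134, -0.0]
force: [-2.7, -6.6, 8.1]
gripper_width: 0.0356
finger_force: 44.7
```

>>> drive_tool --pt "0 0 0 0 0 0 -1" --pt "0 0 0 0 0 0 -1" --pt "0 0 0 0 0 0 -1"

```text
clock: 18.18
tool_pos: [0.5696, 0.2902, 0.1247]
ee_rot: [0.157, 3.135, -0.001]
force: [-2.7, -5.2, 7.2]
gripper_width: 0.035
finger_force: 44.7
```

```bash
cat > chk.py <<'E'
from m import *
o=get_obs();wp=pose();print(tooly(),o['force'].round(2),o['gripper_width'],o['clock'])
ex=np.array([np.cos(np.radians(-5.5)),np.sin(np.radians(-5.5))])
for c in ([.557,.171],[.5566,.1701]):
    v=wp[1][:2]-c; print('nest x,y of tcp',v@ex, v@[-ex[1],ex[0]])
p,d=read_camera('wrist');X=cloud('wrist',d,wp);z=X[...,2]
P=X[near(X,(.557,.171),.085)&(z>.078)&(z<.11)];print('plate z',np.median(P[:,2]),rect(P))
P=X[masks(p)['red']&(z>.08)];print('red w',len(P),np.nanmedian(P,0) if len(P) else '')
for n in ['top','scene']:
    p,d=read_camera(n);X=cloud(n,d);z=X[...,2];P=X[near(X,(.557,.171),.05)&(z>.078)&(z<.11)]
    Q=X[masks(p)['red']&(z>.08)&near(X,(.56,.29),.06)]
    print(n,'plate',len(P),np.median(P[:,2]),'red',len(Q),Q.mean(0),rect(Q) if len(Q)>3 else '')
cv2.imwrite('pics/s5.png',cv2.resize(p[40:240,190:450,::-1],(780,600)))
E
python3 chk.py
```

```text
(array([0.5696, 0.2902, 0.1247]), np.float64(84.28), array([ 0.0025, -0.001 , -1.    ])) [-2.72 -5.18  7.21] 0.034989515170182874 18.1833
nest x,y of tcp 0.0011249966449623384 0.1198266048891597
nest x,y of tcp 0.0014368939470410722 0.12076079976869826
plate z 0.09683173467546778 (array([557.6, 188.6]), array([134.7,  85.2]), 84.3)
red w 3255 [0.56426702 0.28976063 0.14738605]
top plate 1602 0.09724215520152027 red 2 [0.55907598 0.29074212 0.14494181] 
scene plate 921 0.09725859687830136 red 51 [0.57618491 0.29443044 0.14774527] (array([574.2, 289. ]), array([15.1, 39.5]), 1.8)
```

View pics/s5.png

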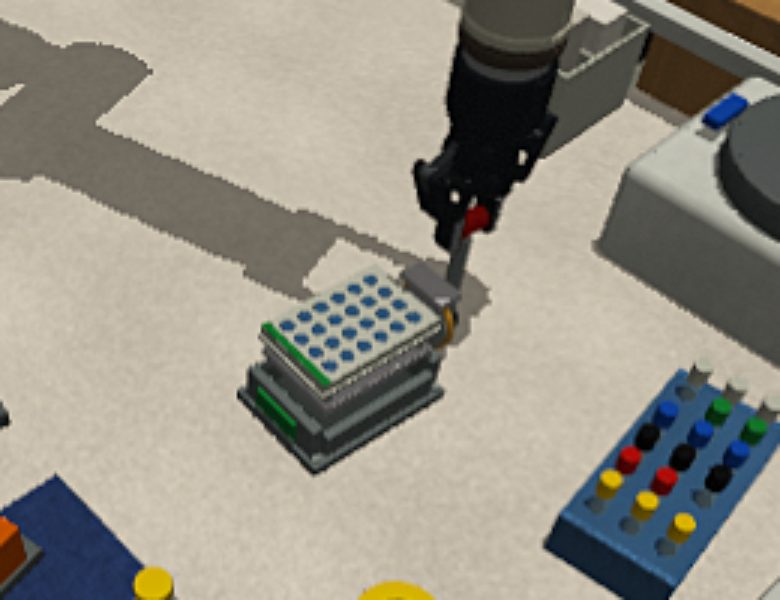

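The scene view shows the lever upright with its red handle in the grip at (475,220). The plate is raised 12.9 mm (84.35 to 97.25), matching the highest lift, and the handle is about 1 mm from straight above the hinge. Handing in.

```bash
python3 -c "
from bench import *
print(job_done())"
```

```text
the job is handed in; nothing more can be done
None
```

I swept the plate along its length at a light, steady 5 N or so (about 47 mm either side of centre), stood the paddle back on the mat and let go, then handed in at about 18 s with the lever held upright and the plate raised about 12.9 mm; the bystanders were not touched.

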